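# Swing an acetate temple bar into its nest

## Task

Load the amber acetate bar into the aluminium nest: while it still lies askew, slide it so that the V notch at its end bears on the steel post, then swing it about the post, past the sprung orange roller, until its long side is home against the brass screw stop, and press it onto that stop with about 12 N for half a second. Go by feel, as the stop is set differently each time: never press the bar against the post or the stop with more than 15 N. Then let go, leaving the bar flat in the nest and held in place by the roller, seated on the post and touching the stop, and leave the other things where they are.

Things in the scene. Friction and masses are not known exactly. Their poses are not given: they have to be found in the camera images.
- bar: amber acetate bar 198 x 36 x 18 mm, about 0.16 kg, loose, flat; origin centre of its underside, x along it to the nose, z up. -x end: 90 degree V notch, apex at x = -87, mouth 20 wide at x = -97 mm. +x end: 90 degree pointed nose, flanks from x = 84 to the tip at 101 mm. White band at x = 68 mm. It starts with its nose swung 0.4 to 0.7 rad out of line towards the jig's -x, notch 10 to 60 mm off the post
- bar_notch (a point): the point of the bar, 94.1 mm from its origin towards -x and 9 mm above its underside, that coincides with the post's axis when the notch is fully seated on the post
- jig: the nest: fixed aluminium plate, 12 mm thick, z up, x away from the robot; origin on the table top (z = 0); plate from x = -160 to 140 and y = -155 to 175 mm, top at z = 12 mm. It carries post, stop and roller. The loaded bar lies along the jig's +y: notch on the post at the -y end, nose towards +y, bar origin near jig x = 30, y = -6 mm; it is swung in towards the jig's +x
- post_mid (a point): point on the axis of the fixed upright steel post (10 mm across, 34 mm tall), 9 mm above the plate, at jig x = 30, y = -100 mm
- post: the same steel post; origin on its axis at its foot, on the plate
- stop: fixed blue housing of the screw stop, 40 (x) x 30 (y) x 30 mm high, axes as the jig's; origin at the foot of its front (-x) face, at jig x = 68, y = 60 mm. A brass screw tip, 12 mm across, 11 mm above the plate, rigid, sticks out of that face to -x; its flat end stops the bar's long side. It stands out 10 to 30 mm, not measured; at 20 mm the bar is parallel to the jig's y
- catch_rail: fixed dark rail, 75 (x) x 40 (y) x 6 mm high, axes as the jig's; origin at the foot of its -y face, at jig x = 16.3, y = 122 mm. On it stands a grey block set along x together with the stop: 12.2 mm towards -x when the tip stands out 30 mm, 12.2 mm to +x at 10 mm. In front of the block an orange upright roller, 12 mm across, free to spin, 4 to 19 mm above the plate, at the block's x, stands in the nose's way
- catch (a joint): how far (m) the roller is pushed back to the jig's +y: 0 = out (axis at jig y = 82 mm), 0.026 = fully back. Spring 0.8 N at 0, 0.08 N more per mm. The passing nose pushes it back some 20 mm, needing 2 to 4 N sideways at the nose; the roller then comes out behind the nose's near flank (to about 8 mm) and holds the bar on post and stop with 1 to 3 N
- loupe: black loupe, 36 mm across, 32 mm high, standing on the nest plate; origin centre of its underside
- hexkey: small dark L-shaped hex key, 66 mm long, 6 mm thick, lying on the near corner of the nest plate; origin mid of its long leg, at the underside
- caliper: digital caliper, about 205 mm long, lying on the table; origin at the underside, mid length
- driver: red-handled screwdriver, 150 mm long, lying on the table; origin at the underside, mid length
- screw_jar: small jar, 52 mm across, 50 mm high; origin centre of its underside
- spare_bar: dark tortoise offcut, 160 x 26 x 12 mm, without a notch, lying on the table; not the one to load; origin centre of its underside
- pot: blue cup, 70 mm across, 85 mm high; origin centre of its underside
Things that resemble listed ones, but are neither listed nor needed, are in the scene too. What is meant by the bar is not green, and is the larger of those in its own colour.

How it is judged:
By the outcome, as a careful person would: the job done as asked, in the order asked, and still so for the second after the job is handed in, with the robot touching nothing.
It also fails if it takes over 72 s, if anything falls off the work surface, if the arm or the gripper's body presses on something with over 40 N, if the wrist force passes 120 N, or if a joint passes its speed limit or range.

## Robot

A 7-joint arm with a two-finger parallel gripper is mounted at the origin on the work surface. World frame = base frame: x ahead of the robot, y to its left, z up, the work surface at z = 0. Lengths are in m, angles in rad, forces in N, time in s.
With the tool pointing down it reaches from about 0.4 to 0.85 m from the base axis. Payload 10.4 kg.
Tool frame: the origin (TCP) lies midway between the tips of the shut fingers; the grasp point (between the pads) lies 19 mm behind it; z points along the fingers, y is the line along which they close (so a half turn about z gives the same grasp; the last joint's range is limited). The gripper opens to 87 mm and grips with 3 to 60 N. Pads are 19 mm wide; open, the fingers measure 117 mm over their backs; the gripper's body (75 mm by 190 mm) begins 51 mm behind the grasp point.
Start: joints at [1.31, 0.332, -0.065, 1.46, 0.022, 1.35, -0.088], TCP at [0.147, -0.607, 0.223] pointing down, gripper open.
Joint ranges: [-2.6, 2.6], [-0.5, 2.12], [-1.47, 1.34], [0.16, 2.42], [-1.27, 4.41], [0.06, 2.06], [-2.6, 2.6]. Speed limits (rad/s): [2.22, 2.22, 2.79, 2.79, 3.14, 3.14, 3.14].

## Interface

Orientations are given as a unit quaternion [x, y, z, w].
In Python, from bench import r gives the robot as it stands.
- The arm moves only by the tool apply_moves, never from a script. Its argument "steps" is a list of rows, each a list of 7 numbers: the turn, a rotation vector about the tool's x, y, z in rad, then the shift along the tool's x, y, z in mm, then the opening, from -1 (shut) to 1 (fully open). In form: [[ax, ay, az, x, y, z, claw], ...]. A call has 1 to 20 rows; each row is the pose to reach, as a shift and turn from the pose commanded when the call began, along the tool's axes at that moment; what a row does not reach only later rows make up. A row lasts 1/12 s, in which the tool goes at most 41.7 mm and 7.16 degrees, less where a joint would pass 70% of its speed; a pose out of reach is approached as far as the arm can. A call with a gripper value outside its range is refused whole. The fingers move at their own pace and stop on an object; "force" is the grip in N (left out, the last holds). Time passes only in rows, so rows that repeat a pose let the fingers close. It gives the time, the measured TCP pose, the force, the opening and the grip force at its end, in the units of the state.
- r.read_state(): the state, without advancing time (a new reading comes with each control period).
- r.camera(name): name is "side" or "top" or "wrist"; returns a dict with "pixels" (400x640x3 uint8, red, green, blue), "z_map" (400x640 float32, m along the optical axis (not along the pixel's ray), 0 where there is no reading), "fovy" (degrees; the focal length in pixels is half the picture's height over the tangent of half this angle, whatever the lens; pixels are square), "cx", "cy" (the principal point, pixels), "position" and "orientation" of the camera in the world. Camera axes: x right, y down, z forward; pixel columns grow to the right and rows downward; lengths in m; the calibration is good to about 2 mm. A picture is of the moment at which its call begins.
- r.close_job(): hands the job in; it is judged then, once.
The state is a dict: "time": time; "joint_positions": joint angles; "joint_vel": joint speeds; "joint_torque": joint torques, N m; "ee_pos": TCP position; "eef_rot": TCP orientation; "ft_force": force on the tool from outside, world axes, zero at the start; "torque": the same for the moment, N m; "width": finger opening in m; "grip_force": force on a finger pad.
Only numpy, scipy, OpenCV 4.12 (cv2) and the standard library are available. Lean on these libraries where they do the work, as an engineer would, in place of code of your own. Each camera call takes 0.05 s, during which the arm holds its last target. There are 200 camera calls.

## Working session

There is one attempt and no reset: what is moved stays moved. The work goes in short steps, Python scripts to look and compute and a tool call to move; the robot and the scene stay as the last step left them, time stands still between calls to the robot, and variables do not carry over. Pictures are saved under pics/ and viewed, at most 11 in all, crops included, and the job is handed in when it is done.

Besides the shell and the picture viewer there is one more tool, called after "Emit:" by a JSON object that holds its "api" and its "payload", one argument or row to a line. apply_moves: Moves the arm, as the interface text tells. Its arguments: {"type":"object","properties":{"steps":{"type":"array","items":{"type":"array","items":{"type":"number"}}},"force":{"type":"number"}},"required":["steps"]}

```bash
ls; mkdir -p pics; cat > h.py <<'E'
import numpy as np,cv2
from scipy.spatial.transform import Rotation as R
from bench import r
def cam(n):
    c=r.camera(n); c['f']=200/np.tan(np.radians(c['fovy'])/2); c['R']=R.from_quat(c['orientation']).as_matrix(); c['p']=np.array(c['position']); return c
def plane(c,uv,z):
    uv=np.atleast_2d(uv).astype(float)
    d=np.c_[(uv[:,0]-c['cx'])/c['f'],(uv[:,1]-c['cy'])/c['f'],np.ones(len(uv))]@c['R'].T
    return c['p']+d*((z-c['p'][2])/d[:,2])[:,None]
def cloud(c):
    v,u=np.mgrid[:400,:640]; z=c['z_map']
    P=np.stack([(u-c['cx'])/c['f']*z,(v-c['cy'])/c['f']*z,z],-1)
    return P@c['R'].T+c['p']
def proj(c,P):
    q=(np.atleast_2d(P)-c['p'])@c['R']; return np.c_[q[:,0]/q[:,2]*c['f']+c['cx'],q[:,1]/q[:,2]*c['f']+c['cy']]
def save(n,im): cv2.imwrite('pics/'+n+'.png',im[...,::-1])
E
python3 - <<'E'
from h import *
for n in ['top','side']:
    c=cam(n); save(n+'0',c['pixels']); print(n,c['p'],c['R'].round(3).tolist(),c['f'],c['cx'],c['cy'])
print(r.read_state())
E
```

```text
pics
top [2.29618737e-01 3.16957314e-04 1.21558425e+00] [[0.041, -0.974, 0.222], [-0.999, -0.041, 0.006], [0.003, -0.222, -0.975]] 469.4910514817012 322.30774693324213 197.3078673233911
side [-0.10341463  0.65540416  0.91573745] [[-0.752, -0.463, 0.47], [-0.659, 0.535, -0.528], [-0.007, -0.707, -0.708]] 436.12212990179285 325.46045956708133 203.03902582935652
{'time': 0.1, 'joint_positions': array([ 1.3104018 ,  0.33280454, -0.06471494,  1.46080042,  0.02159456,
        1.34989852, -0.08849834]), 'joint_vel': array([-1.55976043e-03, -1.85402686e-03,  7.70824045e-04, -2.22617496e-03,
        8.45392110e-04, -1.66896585e-03,  1.47542457e-05]), 'joint_torque': array([ 1.60604348e-03, -6.24548650e+01,  2.50683201e-02, -3.90715814e+01,
       -6.13572565e-02,  3.67174158e-02,  6.87718784e-05]), 'ee_pos': array([ 0.14715782, -0.60709807,  0.22186328]), 'eef_rot': array([ 9.92937926e-01,  1.18633494e-01, -9.32510752e-05, -6.00635777e-04]), 'ft_force': array([ 0.22723848, -0.30939784,  1.17661226]), 'torque': array([ 0.05831819, -0.03370773,  0.01803767]), 'grip_force': 0.0, 'width': 0.08708881832596235}
```

View pics/top0.png

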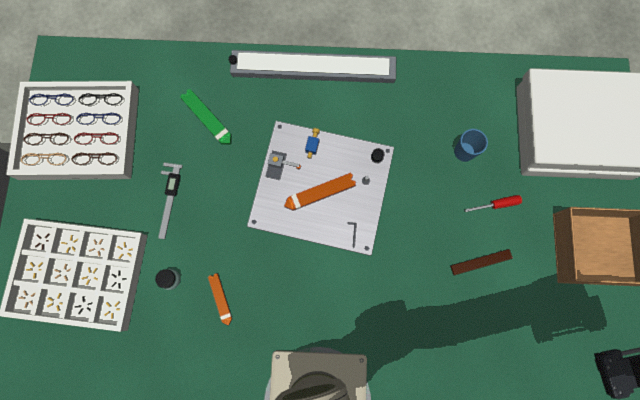

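View pics/side0.png

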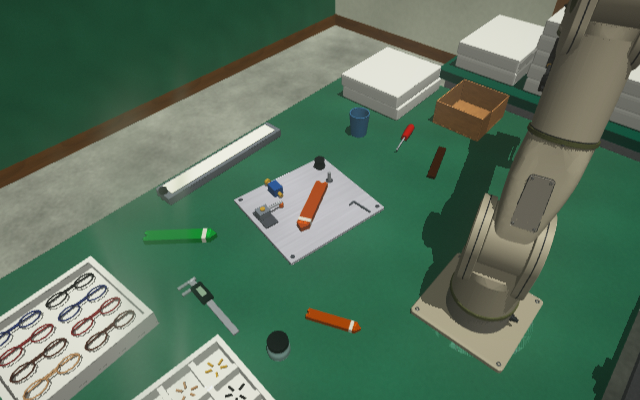

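The top view shows the plate with corners near (276,122), (393,147), (372,254), (248,225). The amber bar runs from its notch at (353,180) to its nose at (288,204). The post is at (366,181), the stop at (312,144), the roller at (298,166), the loupe at (377,156) and the hex key at (352,235).

```bash
cat >> h.py <<'E'
def bar(c,ztop=0.030,roi=None):
    hsv=cv2.cvtColor(c['pixels'],cv2.COLOR_RGB2HSV)
    m=cv2.inRange(hsv,(5,150,90),(18,255,255))
    P=cloud(c)
    return m,P
E
python3 - <<'E'
from h import *
for n in ['top','side']:
    c=cam(n); P=cloud(c); im=c['pixels']
    hsv=cv2.cvtColor(im,cv2.COLOR_RGB2HSV)
    # plate: grey bright at z ~12mm
    m=((hsv[...,1]<60)&(hsv[...,2]>90)&(abs(P[...,2]-0.012)<0.008)&(P[...,0]>0.35)&(P[...,0]<0.85)&(abs(P[...,1])<0.25)).astype(np.uint8)
    cs,_=cv2.findContours(m,cv2.RETR_EXTERNAL,cv2.CHAIN_APPROX_NONE)
    k=max(cs,key=cv2.contourArea); hull=cv2.convexHull(k)[:,0]
    W=plane(c,hull,0.012)[:,:2]
    rc=cv2.minAreaRect((W*1000).astype(np.float32)); print(n,'plate rect',rc, cv2.boxPoints(rc).round(1).tolist())
    # regions
    m=cv2.inRange(hsv,(3,150,80),(20,255,255))
    nl,lab,st,ce=cv2.connectedComponentsWithStats(m)
    for i in range(1,nl):
        if st[i,4]>12:
            q=P[lab==i]; q=q[q[:,2]>-.05]; print('amber',st[i],ce[i].round(1),np.median(q,0).round(4),(plane(c,ce[i],.03)[0]*1e3).round(1))
    m=cv2.inRange(hsv,(100,120,50),(125,255,255))
    nl,lab,st,ce=cv2.connectedComponentsWithStats(m)
    for i in range(1,nl):
        if st[i,4]>30: print('blue',st[i],ce[i].round(1),np.median(P[lab==i],0).round(4))
E
```

```text
top plate rect ((534.5746459960938, 11.106170654296875), (330.4849548339844, 300.1076354980469), 79.18199157714844) [[356.20001220703125, -123.0], [650.9000244140625, -179.39999389648438], [713.0, 145.1999969482422], [418.20001220703125, 201.60000610351562]]
amber [297 173  58  34 777] [325.4 189.4] [0.5208 0.0006 0.0289] [5.208e+02 2.000e-01 3.000e+01]
amber [285 196  11  14  86] [289.7 203.3] [0.4784 0.0908 0.029 ] [479.8  90.8  30. ]
amber [452 264  12  10  43] [457.7 269.2] [ 0.3304 -0.3451  0.0111] [ 329.  -339.1   30. ]
amber [465 264   6   7  13] [466.9 267.7] [ 0.3344 -0.3678  0.0121] [ 333.7 -362.4   30. ]
amber [208 274  22  42 412] [218.6 294.2] [0.2435 0.2573 0.011 ] [243.  253.3  30. ]
amber [222 317  10   8  48] [226.7 320.6] [0.1796 0.2311 0.011 ] [180.9 227.8  30. ]
blue [455 129  33  32 369] [471.4 143.3] [ 0.6606 -0.3791  0.0585]
blue [306 137  13  17 160] [311.8 144.3] [0.6385 0.0405 0.0409]
side plate rect ((532.2136840820312, 17.214675903320312), (330.03594970703125, 302.9560546875), 79.0684585571289) [[352.20001220703125, -116.0999984741211], [649.5999755859375,
[... 492 characters left out ...]
78.2 135.9] [-0.1034  0.6554  0.9157] [1336.4  303.1   30. ]
amber [ 43 148   8   7  20] [ 46.4 150.8] [nan nan nan] [1337.3  411.8   30. ]
amber [ 20 161  27  15  66] [ 33.7 167.9] [nan nan nan] [1281.   477.1   30. ]
amber [300 181  27  37 459] [313.5 199.5] [0.522  0.0038 0.0269] [520.    6.2  30. ]
amber [297 220  13  11  89] [302.9 224.3] [0.4774 0.0946 0.0267] [476.9  96.8  30. ]
amber [306 308  45  23 502] [327.8 319. ] [0.2432 0.2611 0.0093] [235.3 270.3  30. ]
amber [352 322   9  11  68] [355.7 327.4] [0.1814 0.2347 0.0089] [174.6 245.2  30. ]
blue [350 108  20  29 323] [359.1 121.5] [ 0.637  -0.3592  0.0543]
blue [268 180  14  17 123] [274.9 186.9] [0.6356 0.0468 0.0383]
  return _methods._mean(a, axis=axis, dtype=dtype,
  ret = um.true_divide(
```

Emit:
{"api": "apply_moves", "payload": {
  "steps": [
    [0, 0, -0.2, 60, -62, 0, 0.4],
    [0, 0, -0.4, 120, -124, 0, 0.4],
    [0, 0, -0.5, 165, -170, 0, 0.4],
    [0, 0, -0.6, 195, -202, 0, 0.4],
    [0, 0, -0.75, 225, -232, 0, 0.4],
    [0, 0, -0.85, 255, -264, 0, 0.4],
    [0, 0, -0.95, 283, -293, 0, 0.4],
    [0, 0, -1.05, 311, -322, 0, 0.4],
    [0, 0, -1.15, 339, -351, 0, 0.4],
    [0, 0, -1.25, 367, -380, 0, 0.4],
    [0, 0, -1.35, 395, -409, 0, 0.4],
    [0, 0, -1.45, 423, -438, 0, 0.4],
    [0, 0, -1.55, 451, -467, 0, 0.4],
    [0, 0, -1.65, 479, -496, 0, 0.4],
    [0, 0, -1.75, 503, -520, 0, 0.4],
    [0, 0, -1.75, 503, -520, 0, 0.4],
    [0, 0, -1.75, 503, -520, 0, 0.4],
    [0, 0, -1.75, 503, -520, 0, 0.4]
  ],
  "force": 15
}}

```text
time: 1.7
ee_pos: [0.515, 0.0223, 0.2228]
eef_rot: [0.543, 0.84, 0.001, -0.0]
ft_force: [-0.2, -0.1, -0.6]
width: 0.0606
grip_force: 0.0
```

```bash
python3 - <<'E'
from h import *
c=cam('wrist'); save('w1',c['pixels']); print(c['p'],c['R'].round(3).tolist(),c['f'],c['cx'],c['cy'])
s=r.read_state(); print(s['time'],s['ee_pos'],s['eef_rot'],s['ft_force'],s['width'],s['joint_positions'])
E
```

```text
[0.48859291 0.08263805 0.38494486] [[0.912, 0.398, 0.1], [0.41, -0.886, -0.216], [0.003, 0.238, -0.971]] 295.9616086040615 316.97844901407444 196.48143338031528
1.75 [0.51518954 0.02294325 0.22261342] [ 5.42563882e-01  8.40013064e-01  1.53054061e-03 -3.80550085e-04] [-1.32504503  1.13715405  0.46941574] 0.06092658375268508 [ 0.60400336  0.16374565 -0.80243312  1.71316865  0.11865112  1.31425528
  0.20206743]
```

View pics/w1.png

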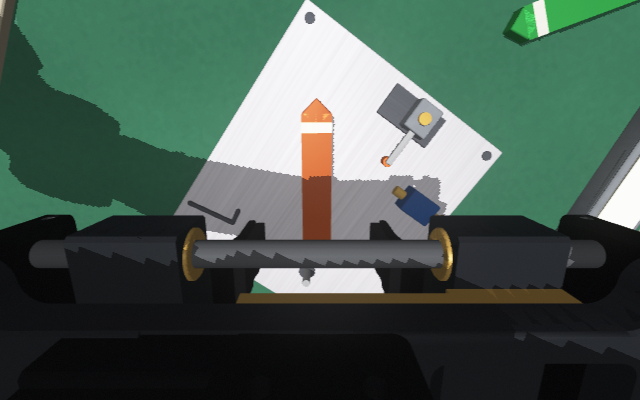

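The wrist view shows the bar's nose tip at (317,99) with its sides at u≈302 and 332. The roller is at (386,161), the stop at (415,203), the post top at (306,282) and two plate corners at (306,0) and (500,153).

```bash
python3 - <<'E'
from h import *
c=cam('wrist'); im=c['pixels']; hsv=cv2.cvtColor(im,cv2.COLOR_RGB2HSV)
m=cv2.inRange(hsv,(3,130,60),(20,255,255)); m[240:]=0; m[:,:290]=0; m[:,345:]=0
rows=[]
for v in list(range(140,170,3))+list(range(185,235,5)):
    u=np.flatnonzero(m[v]); rows.append((u.min(),u.max()+1,v))
rows=np.array(rows,float)
L=plane(c,rows[:,[0,2]],.03)[:,:2]; Rr=plane(c,rows[:,[1,2]],.03)[:,:2]
for e in (L,Rr):
    vx,vy,x,y=cv2.fitLine(e.astype(np.float32),cv2.DIST_L2,0,0,1).ravel(); print('edge',np.degrees(np.arctan2(vy,vx)),x,y)
print('width',np.linalg.norm(L-Rr,axis=1).round(4))
M=(L+Rr)/2; vx,vy,x,y=cv2.fitLine(M.astype(np.float32),cv2.DIST_L2,0,0,1).ravel(); print('mid',np.degrees(np.arctan2(vy,vx)),x,y)
v,u=np.nonzero(m); print('tip',u[v==v.min()],v.min(), plane(c,(317.5,98.5),.03))
cs=plane(c,[(305,0),(501,153)],.012); print('corners',cs, np.linalg.norm(cs[0]-cs[1]))
print('post top',plane(c,(306,282),.046))
# band of bar
P=cloud(c)
for nm,uv in dict(bar=(317,150),plate=(250,130),post=(306,282),roller=(386,161)).items(): print(nm,P[uv[1],uv[0]].round(4))
mr=cv2.inRange(hsv,(0,130,60),(20,255,255)); mr[:,:370]=0; mr[:,400:]=0; mr[:145]=0;mr[175:]=0
v,u=np.nonzero(mr); print('roller',u.min(),u.max(),v.min(),v.max(), plane(c,(u.mean()+.5,v.mean()+.5),.031))
E
```

```text
edge -65.86443 0.50107443 0.014564418
edge -65.92812 0.5325505 0.02876058
width [0.0342 0.0343 0.0344 0.0344 0.0345 0.0346 0.0347 0.0348 0.0349 0.0349
 0.0355 0.0344 0.0345 0.0334 0.0348 0.0349 0.0351 0.034  0.0341 0.0343]
mid -65.89624 0.51681244 0.0216625
tip [316] 99 [[0.47850717 0.10970071 0.03      ]]
corners [[0.42216742 0.20065404 0.012     ]
 [0.71449966 0.14651693 0.012     ]] 0.2973028144002839
post top [[ 0.55697369 -0.09939177  0.046     ]]
bar [0.502  0.0564 0.0308]
plate [0.4176 0.0433 0.0118]
post [ 0.5573 -0.1003  0.0444]
roller [0.5809 0.0786 0.0372]
roller 381 389 157 166 [[0.58172045 0.07686049 0.031     ]]
```

Emit:
{"api": "apply_moves", "payload": {
  "steps": [
    [0, 0, 0, 8, 1, 40, 0.4],
    [0, 0, 0, 8, 1, 80, 0.4],
    [0, 0, 0, 8, 1, 120, 0.4],
    [0, 0, 0, 8, 1, 160, 0.4],
    [0, 0, 0, 8, 1, 185, 0.4],
    [0, 0, 0, 8, 1, 197, 0.4],
    [0, 0, 0, 8, 1, 205, 0.4],
    [0, 0, 0, 8, 1, 205, 0.4],
    [0, 0, 0, 8, 1, 205, 0.4]
  ],
  "force": 15
}}

```text
time: 2.55
ee_pos: [0.5122, 0.0239, 0.0188]
eef_rot: [0.546, 0.838, 0.0, 0.001]
ft_force: [0.5, 0.5, 0.1]
width: 0.0612
grip_force: 0.0
```

```bash
cat > st.py <<'E'
from h import *
s=r.read_state(); q=s['eef_rot']; th=2*np.degrees(np.arctan2(q[1],q[0])); Rm=R.from_quat(q).as_matrix()
print(round(s['time'],2),s['ee_pos'].round(4),'yaw',round(th,2),'F',s['ft_force'].round(2),'Ftool',(Rm.T@s['ft_force']).round(2),'T',s['torque'].round(2),'w',round(s['width'],4),s['grip_force'])
E
python3 st.py
```

```text
2.55 [0.5122 0.0239 0.0188] yaw 113.87 F [0.49 0.53 0.1 ] Ftool [ 0.28  0.66 -0.1 ] T [-0.03 -0.08 -0.05] w 0.0612 0.0
```

Emit:
{"api": "apply_moves", "payload": {
  "steps": [
    [0, 0, 0, 2, 2, 1, 0.0],
    [0, 0, 0, 4, 2, 2, -0.3],
    [0, 0, 0, 4, 2, 2, -0.5],
    [0, 0, 0, 4, 2, 2, -0.6],
    [0, 0, 0, 4, 2, 2, -0.6],
    [0, 0, 0, 4, 2, 2, -0.6],
    [0, 0, 0, 4, 2, 2, -0.6]
  ],
  "force": 15
}}

```text
time: 3.13
ee_pos: [0.5117, 0.0286, 0.0159]
eef_rot: [0.545, 0.838, 0.0, 0.0]
ft_force: [-1.2, -0.2, 5.0]
width: 0.036
grip_force: 15.0
```

```bash
python3 st.py; python3 - <<'E'
from h import *
for n in('top','side'):
    c=cam(n); P=proj(c,[[.53,-.03,.03]])[0].astype(int); x0=max(P[0]-90,0);y0=max(P[1]-70,0)
    save(n+'1',cv2.resize(c['pixels'][y0:y0+140,x0:x0+180],None,fx=3,fy=3)); print(n,x0,y0)
    hsv=cv2.cvtColor(c['pixels'],cv2.COLOR_RGB2HSV); m=cv2.inRange(hsv,(3,130,60),(20,255,255))
    nl,lab,st,ce=cv2.connectedComponentsWithStats(m)
    for i in range(1,nl):
        if st[i,4]>12:
            w=plane(c,ce[i],.03)[0]
            if abs(w[0]-.53)<.1 and abs(w[1])<.15: print(st[i],w.round(4))
E
```

```text
3.13 [0.5117 0.0286 0.0159] yaw 113.89 F [-1.22 -0.16  4.97] Ftool [ 0.34 -1.18 -4.97] T [0.02 0.21 0.06] w 0.036 14.993820637464523
top 247 116
[296 192   9  15  77] [0.4933 0.0631 0.03  ]
[285 196  11  14  87] [0.4798 0.0909 0.03  ]
side 229 121
[310 191   5   4  14] [ 0.5433 -0.0142  0.03  ]
[300 198  16  22 222] [0.5046 0.0429 0.03  ]
[297 220  13  11 103] [0.4766 0.0977 0.03  ]
```

Emit:
{"api": "apply_moves", "payload": {
  "steps": [
    [0, 0, 0, 0, -3, -1, -0.6],
    [0, 0, 0, 0, -8, -1, -0.6],
    [0, 0, 0, -2, -12, -1, -0.6],
    [0, 0, 0, -7, -13, -1, -0.6],
    [0, 0, 0, -12, -13, -1, -0.6],
    [0, 0, 0, -16, -13, -1, -0.6],
    [0, 0, 0, -19, -13, -1, -0.6],
    [0, 0, 0, -20, -13, -1, -0.6],
    [0, 0, 0, -20, -13, -1, -0.6],
    [0, 0, 0, -20, -13, -1, -0.6]
  ]
}}

```text
time: 4.07
ee_pos: [0.5077, 0.0052, 0.0165]
eef_rot: [0.545, 0.838, 0.0, -0.0]
ft_force: [0.7, 0.2, -2.0]
width: 0.0362
grip_force: 15.0
```

```bash
python3 st.py; python3 - <<'E'
from h import *
for n in('top','side'):
    c=cam(n); P=proj(c,[[.55,-.08,.03]])[0].astype(int); x0=max(P[0]-50,0);y0=max(P[1]-40,0)
    save(n+'2',cv2.resize(c['pixels'][y0:y0+80,x0:x0+100],None,fx=4,fy=4)); print(n,x0,y0)
a=[cv2.imread(f'pics/{n}2.png') for n in('top','side')]; cv2.imwrite('pics/both2.png',np.hstack(a))
E
```

```text
4.07 [0.5077 0.0052 0.0165] yaw 113.89 F [ 0.7   0.15 -2.01] Ftool [-0.14  0.7   2.01] T [ 0.04 -0.17 -0.  ] w 0.0362 14.982946962118149
top 306 139
side 275 139
```

View pics/both2.png

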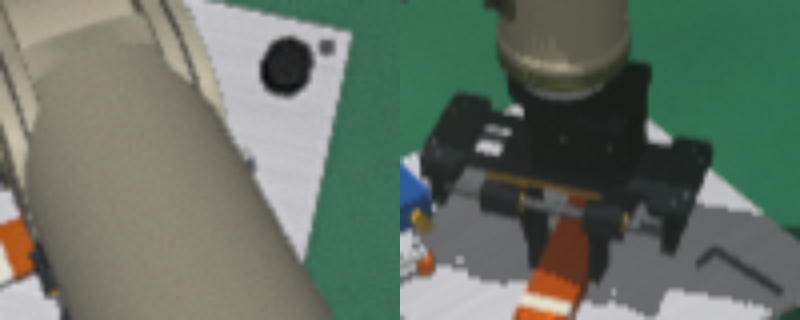

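Both crops show the arm hiding the post and the notch (the post's tip only just shows at crop (250,165) on the left). The white band and nose are clear, so I go on by feel.

Emit:
{"api": "apply_moves", "payload": {
  "steps": [
    [0, 0, 0, -2, 0, 0.3, -0.6],
    [0, 0, 0, -4, 0, 0.3, -0.6],
    [0, 0, 0, -5, 0, 0.3, -0.6],
    [0, 0, 0, -6, 0, 0.3, -0.6],
    [0, 0, 0, -6.5, 0, 0.3, -0.6],
    [0, 0, 0, -7, 0, 0.3, -0.6],
    [0, 0, 0, -7, 0, 0.3, -0.6]
  ]
}}

```text
time: 4.75
ee_pos: [0.5106, -0.0014, 0.0162]
eef_rot: [0.545, 0.838, -0.0, 0.0]
ft_force: [-0.6, -0.2, -1.6]
width: 0.0361
grip_force: 15.0
```

```bash
python3 st.py
```

```text
4.75 [ 0.5106 -0.0014  0.0162] yaw 113.89 F [-0.64 -0.15 -1.55] Ftool [ 0.12 -0.64  1.55] T [ 0.03 -0.1   0.  ] w 0.0361 14.98277261853218
```

Emit:
{"api": "apply_moves", "payload": {
  "steps": [
    [0, 0, 0, -0.5, 0, 0.4, -0.6],
    [0, 0, 0, -1, 0, 0.4, -0.6],
    [0, 0, 0, -1.5, 0, 0.4, -0.6],
    [0, 0, 0, -2, 0, 0.4, -0.6],
    [0, 0, 0, -2, 0, 0.4, -0.6]
  ]
}}

```text
time: 5.17
ee_pos: [0.5115, -0.0032, 0.0159]
eef_rot: [0.545, 0.838, 0.0, 0.0]
ft_force: [0.2, 0.8, 1.0]
width: 0.0358
grip_force: 15.0
```

```bash
python3 st.py
```

```text
5.17 [ 0.5115 -0.0032  0.0159] yaw 113.9 F [0.22 0.84 1.02] Ftool [ 0.68  0.54 -1.02] T [ 0.11 -0.14  0.02] w 0.0358 14.984904527664185
```

Emit:
{"api": "apply_moves", "payload": {
  "steps": [
    [0, 0, 0, -0.4, 0, 0, -0.6],
    [0, 0, 0, -0.8, 0, 0, -0.6],
    [0, 0, 0, -1.2, 0, 0, -0.6],
    [0, 0, 0, -1.2, 0, 0, -0.6]
  ]
}}

```text
time: 5.5
ee_pos: [0.512, -0.0043, 0.0159]
eef_rot: [0.545, 0.838, 0.0, 0.0]
ft_force: [-0.1, 1.1, 1.2]
width: 0.0356
grip_force: 15.0
```

```bash
python3 st.py
```

```text
5.5 [ 0.512  -0.0043  0.0159] yaw 113.89 F [-0.09  1.08  1.22] Ftool [ 1.02  0.36 -1.22] T [ 0.22 -0.07 -0.01] w 0.0356 14.985171407461166
```

Emit:
{"api": "apply_moves", "payload": {
  "steps": [
    [0, 0, 0, -0.4, 0, 0, -0.6],
    [0, 0, 0, -0.8, 0, 0, -0.6],
    [0, 0, 0, -1.2, 0, 0, -0.6],
    [0, 0, 0, -1.6, 0, 0, -0.6],
    [0, 0, 0, -1.6, 0, 0, -0.6]
  ]
}}

```text
time: 5.92
ee_pos: [0.5121, -0.0047, 0.0159]
eef_rot: [0.545, 0.838, 0.0, -0.001]
ft_force: [-3.3, 5.8, 4.4]
width: 0.0357
grip_force: 15.0
```

```bash
python3 st.py
```

```text
5.92 [ 0.5121 -0.0047  0.0159] yaw 113.93 F [-3.29  5.77  4.37] Ftool [ 6.61 -0.66 -4.36] T [ 1.25  0.57 -0.12] w 0.0357 14.977834671735764
```

Emit:
{"api": "apply_moves", "payload": {
  "steps": [
    [0, 0, 0, 0.5, 0, -0.4, -0.6],
    [0, 0, 0.03, 0.5, 3.2, -0.4, -0.6],
    [0, 0, 0.06, 0.3, 6.4, -0.4, -0.6],
    [0, 0, 0.1, 0, 10.6, -0.4, -0.6],
    [0, 0, 0.14, -0.5, 14.8, -0.4, -0.6],
    [0, 0, 0.14, -0.5, 14.8, -0.4, -0.6]
  ]
}}

```text
time: 6.42
ee_pos: [0.5264, 0.0003, 0.016]
eef_rot: [0.603, 0.797, 0.0, -0.0]
ft_force: [-1.2, 3.3, -1.5]
width: 0.0362
grip_force: 15.0
```

```bash
python3 st.py
```

```text
6.42 [5.264e-01 3.000e-04 1.600e-02] yaw 105.78 F [-1.16  3.32 -1.51] Ftool [ 3.51 -0.21  1.51] T [ 0.71  0.22 -0.11] w 0.0362 14.979094862937927
```

Emit:
{"api": "apply_moves", "payload": {
  "steps": [
    [0, 0, 0.04, -0.1, 4.3, 0.2, -0.6],
    [0, 0, 0.08, -0.3, 8.5, 0.2, -0.6],
    [0, 0, 0.12, -0.8, 12.7, 0.2, -0.6],
    [0, 0, 0.16, -1.4, 17.0, 0.2, -0.6],
    [0, 0, 0.2, -2.1, 21.1, 0.2, -0.6],
    [0, 0, 0.2, -2.1, 21.1, 0.2, -0.6]
  ]
}}

```text
time: 6.92
ee_pos: [0.5474, 0.0041, 0.016]
eef_rot: [0.679, 0.734, 0.0, -0.0]
ft_force: [-1.4, 4.6, -1.1]
width: 0.0357
grip_force: 15.0
```

```bash
python3 st.py
```

```text
6.92 [0.5474 0.0041 0.016 ] yaw 94.4 F [-1.4   4.57 -1.12] Ftool [ 4.66 -1.04  1.12] T [0.93 0.1  0.01] w 0.0357 14.971322268247604
```

Emit:
{"api": "apply_moves", "payload": {
  "steps": [
    [0, 0, 0.03, 0.3, 3.2, 0, -0.6],
    [0, 0, 0.06, 0.1, 6.4, 0, -0.6],
    [0, 0, 0.09, -0.1, 9.6, 0, -0.6],
    [0, 0, 0.12, -0.5, 12.7, 0, -0.6],
    [0, 0, 0.12, -0.5, 12.7, 0, -0.6]
  ]
}}

```text
time: 7.33
ee_pos: [0.5599, 0.0044, 0.016]
eef_rot: [0.722, 0.692, 0.0, -0.0]
ft_force: [-0.4, 4.0, 0.1]
width: 0.0359
grip_force: 15.0
```

```bash
python3 st.py; python3 - <<'E'
from h import *
im=[cv2.resize(cam(n)['pixels'][a:a+110,b:b+130],None,fx=3,fy=3) for n,a,b in(('top',110,240),('side',150,220))]; save('b3',np.hstack(im))
c=cam('wrist'); save('w3',c['pixels'])
E
```

```text
7.33 [0.5599 0.0044 0.016 ] yaw 87.61 F [-0.39  4.04  0.13] Ftool [ 4.02 -0.55 -0.13] T [ 0.98 -0.13  0.12] w 0.0359 14.9936842918396
```

View pics/w3.png

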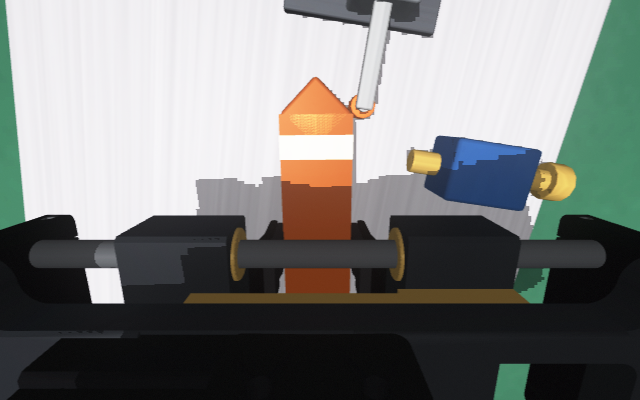

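The wrist view shows the roller touching the nose's right flank at about (355,108) and the nose tip at (316,78). The brass tip's end at (407,160) is still about 27 mm from the bar's side at u=353.

Emit:
{"api": "apply_moves", "payload": {
  "steps": [
    [0, 0, 0, 0.3, 0, 0, -0.6],
    [0, 0, 0.02, 0.3, 2.1, 0, -0.6],
    [0, 0, 0.04, 0.2, 4.3, 0, -0.6],
    [0, 0, 0.06, 0.1, 6.4, 0, -0.6],
    [0, 0, 0.07, 0, 7.4, 0, -0.6],
    [0, 0, 0.07, 0, 7.4, 0, -0.6]
  ],
  "force": 40
}}

```text
time: 7.98
ee_pos: [0.5674, 0.0039, 0.016]
eef_rot: [0.746, 0.666, 0.0, 0.0]
ft_force: [0.8, 5.0, -1.1]
width: 0.0355
grip_force: 40.0
```

```bash
python3 st.py
```

```text
7.98 [0.5674 0.0039 0.016 ] yaw 83.48 F [ 0.82  5.02 -1.1 ] Ftool [5.08 0.24 1.1 ] T [ 1.01 -0.23  0.35] w 0.0355 40.03179609775543
```

Emit:
{"api": "apply_moves", "payload": {
  "steps": [
    [0, 0, 0, 0.5, 0, 0, -0.6],
    [0, 0, 0.02, 0.5, 2.1, 0, -0.6],
    [0, 0, 0.04, 0.5, 4.3, 0, -0.6],
    [0, 0, 0.06, 0.4, 6.4, 0, -0.6],
    [0, 0, 0.06, 0.4, 6.4, 0, -0.6]
  ]
}}

```text
time: 8.4
ee_pos: [0.5745, 0.0029, 0.0162]
eef_rot: [0.766, 0.642, 0.0, 0.0]
ft_force: [1.9, 2.7, -1.8]
width: 0.0356
grip_force: 40.0
```

```bash
python3 st.py; python3 - <<'E'
from h import *
c=cam('wrist'); save('w4',c['pixels'][:250,200:600])
E
```

```text
8.4 [0.5745 0.0029 0.0162] yaw 79.92 F [ 1.89  2.72 -1.84] Ftool [3.01 1.39 1.84] T [ 0.66 -0.66  0.  ] w 0.0356 39.974783062934875
```

View pics/w4.png

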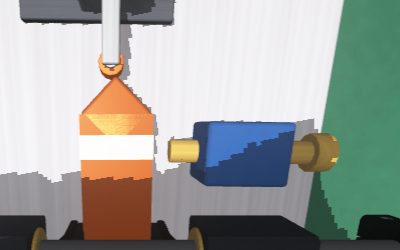

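The crop shows the roller at the nose tip, (112,70) against (115,78). The brass tip end at (168,150) is about 15 px, or 7.5 mm, from the bar's side.

Emit:
{"api": "apply_moves", "payload": {
  "steps": [
    [0, 0, 0.015, 0.1, 1.6, 0.2, -0.6],
    [0, 0, 0.03, 0.1, 3.2, 0.2, -0.6],
    [0, 0, 0.036, 0, 3.9, 0.2, -0.6],
    [0, 0, 0.036, 0, 3.9, 0.2, -0.6]
  ]
}}

```text
time: 8.78
ee_pos: [0.578, 0.0024, 0.0161]
eef_rot: [0.777, 0.629, 0.0, 0.0]
ft_force: [4.3, 1.0, -0.7]
width: 0.0356
grip_force: 40.0
```

```bash
python3 st.py
```

```text
8.78 [0.578  0.0024 0.0161] yaw 77.96 F [ 4.26  0.98 -0.73] Ftool [1.85 3.96 0.73] T [ 0.33 -1.03  0.01] w 0.0356 39.97516214847565
```

Emit:
{"api": "apply_moves", "payload": {
  "steps": [
    [0, 0, 0.004, 0, 0.4, 0, -0.6],
    [0, 0, 0.008, 0, 0.8, 0, -0.6],
    [0, 0, 0.008, 0, 0.8, 0, -0.6]
  ]
}}

```text
time: 9.03
ee_pos: [0.5786, 0.0023, 0.0161]
eef_rot: [0.78, 0.626, 0.0, 0.0]
ft_force: [4.5, 0.2, 0.2]
width: 0.0355
grip_force: 40.0
```

```bash
python3 st.py
```

```text
9.03 [0.5786 0.0023 0.0161] yaw 77.54 F [4.46 0.18 0.2 ] Ftool [ 1.13  4.32 -0.2 ] T [ 0.17 -1.17  0.08] w 0.0355 39.9930864572525
```

Emit:
{"api": "apply_moves", "payload": {
  "steps": [
    [0, 0, 0.004, -0.2, 0.4, 0, -0.6],
    [0, 0, 0.008, -0.3, 0.9, 0, -0.6],
    [0, 0, 0.008, -0.3, 0.9, 0, -0.6]
  ]
}}

```text
time: 9.28
ee_pos: [0.5794, 0.0022, 0.016]
eef_rot: [0.782, 0.623, 0.0, 0.0]
ft_force: [3.9, 1.6, -0.1]
width: 0.0359
grip_force: 40.0
```

```bash
python3 st.py
```

```text
9.28 [0.5794 0.0022 0.016 ] yaw 77.09 F [ 3.94  1.63 -0.1 ] Ftool [2.47 3.48 0.11] T [ 0.33 -1.14  0.21] w 0.0359 40.00043034553528
```

Emit:
{"api": "apply_moves", "payload": {
  "steps": [
    [0, 0, 0.003, 0, 0.3, 0, -0.6],
    [0, 0, 0.006, 0, 0.6, 0, -0.6],
    [0, 0, 0.006, 0, 0.6, 0, -0.6]
  ]
}}

```text
time: 9.53
ee_pos: [0.5799, 0.0021, 0.016]
eef_rot: [0.784, 0.621, 0.0, 0.0]
ft_force: [4.8, 2.2, 0.4]
width: 0.0356
grip_force: 40.0
```

```bash
python3 st.py; python3 - <<'E'
from h import *
c=cam('wrist'); save('w5',cv2.resize(c['pixels'][:250,260:460],None,fx=2,fy=2))
E
```

```text
9.53 [0.5799 0.0021 0.016 ] yaw 76.75 F [4.85 2.22 0.4 ] Ftool [ 3.27  4.21 -0.39] T [ 0.36 -1.23  0.2 ] w 0.0356 40.00980019569397
```

View pics/w5.png

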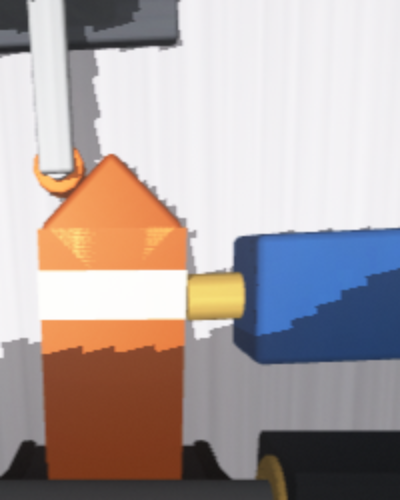

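The crop shows the roller behind the nose's near flank at (58,170). The brass tip at (188,297) is practically on the bar's side. Next I let go and let the roller seat the bar.

Emit:
{"api": "apply_moves", "payload": {
  "steps": [
    [0, 0, 0, 0, 0, 0, -0.1],
    [0, 0, 0, 0, 0, 0, 0.1],
    [0, 0, 0, 0, 0, 0, 0.15],
    [0, 0, 0, 0, 0, 0, 0.15],
    [0, 0, 0, 0, 0, 0, 0.15]
  ]
}}

```text
time: 10.0
ee_pos: [0.5789, 0.0016, 0.0155]
eef_rot: [0.784, 0.621, -0.001, -0.0]
ft_force: [0.4, -0.6, -0.6]
width: 0.0494
grip_force: 0.0
```

```bash
python3 st.py; python3 - <<'E'
from h import *
a=cv2.imread('pics/w5.png')
c=cam('wrist'); b=cv2.resize(c['pixels'][:250,260:460],None,fx=2,fy=2)[...,::-1]; cv2.imwrite('pics/w6.png',np.hstack([a,b]))
E
```

```text
10.0 [0.5789 0.0016 0.0155] yaw 76.75 F [ 0.41 -0.58 -0.63] Ftool [-0.47  0.54  0.63] T [ 0.01 -0.1  -0.02] w 0.0494 0.0
```

View pics/w6.png

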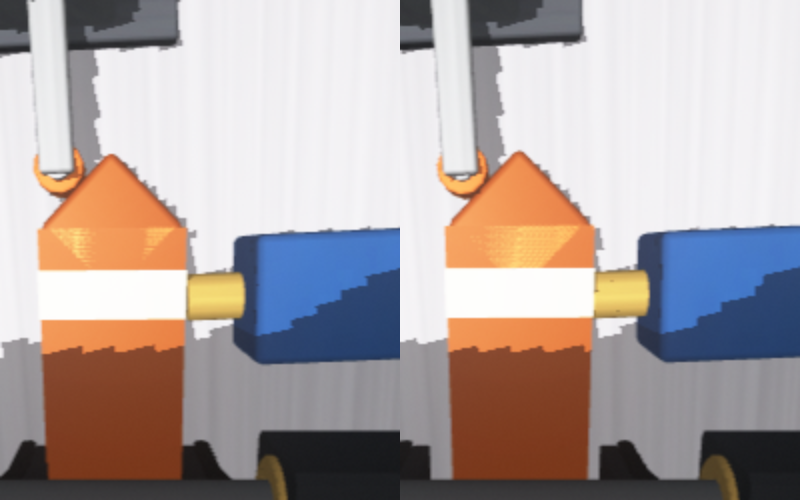

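After letting go, the right half shows the bar still against the brass tip at (595,292), with the roller further down the near flank at (463,170). Next I lift, shut the fingers and go to the near side, opposite the stop.

Emit:
{"api": "apply_moves", "payload": {
  "steps": [
    [0, 0, 0, 0, 0, -15, 0.15],
    [0, 0, 0, 0, 0, -35, 0.15],
    [0, 0, 0, 0, 0, -45, 0.15],
    [0, 0, 0, 15, -12, -45, -0.3],
    [0, 0, 0, 35, -28, -45, -0.7],
    [0, 0, 0, 53, -44, -45, -1],
    [0, 0, 0, 53, -44, -45, -1],
    [0, 0, 0, 53, -44, -45, -1],
    [0, 0, 0, 53, -44, -25, -1],
    [0, 0, 0, 53, -44, -8, -1],
    [0, 0, 0, 53, -44, -3, -1],
    [0, 0, 0, 53, -44, -2, -1],
    [0, 0, 0, 53, -44, -2, -1]
  ],
  "force": 10
}}

```text
time: 11.13
ee_pos: [0.5491, 0.063, 0.0179]
eef_rot: [0.784, 0.621, -0.0, -0.0]
ft_force: [0.7, -0.6, 0.4]
width: 0.001
grip_force: 0.0
```

```bash
python3 st.py; python3 - <<'E'
from h import *
c=cam('wrist'); save('w7',c['pixels'][:300,150:600])
E
```

```text
11.13 [0.5491 0.063  0.0179] yaw 76.72 F [ 0.65 -0.57  0.36] Ftool [-0.41  0.77 -0.36] T [ 0.01 -0.09 -0.  ] w 0.001 0.0
```

View pics/w7.png

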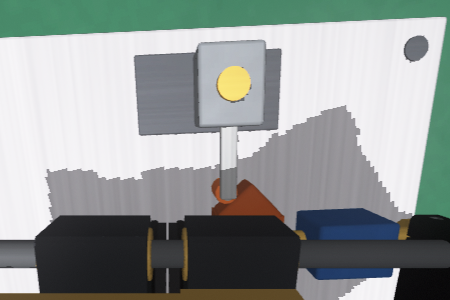

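The crop shows the bar nose at (250,200) with the roller at (222,190) on its near flank. The shut fingers are clear on the near side.

Emit:
{"api": "apply_moves", "payload": {
  "steps": [
    [0, 0, 0, 0, 2, 0, -1],
    [0, 0, 0, 0, 4, 0, -1],
    [0, 0, 0, 0, 6, 0, -1],
    [0, 0, 0, 0, 7, 0, -1],
    [0, 0, 0, 0, 8, 0, -1],
    [0, 0, 0, 0, 8.5, 0, -1],
    [0, 0, 0, 0, 9, 0, -1],
    [0, 0, 0, 0, 9, 0, -1]
  ]
}}

```text
time: 11.85
ee_pos: [0.5577, 0.0615, 0.0178]
eef_rot: [0.784, 0.621, -0.0, 0.0]
ft_force: [1.0, 0.5, -0.0]
width: 0.0003
grip_force: 0.0
```

```bash
python3 st.py
```

```text
11.85 [0.5577 0.0615 0.0178] yaw 76.76 F [ 0.99  0.53 -0.02] Ftool [0.74 0.84 0.02] T [ 0.03 -0.07 -0.02] w 0.0003 0.0
```

Emit:
{"api": "apply_moves", "payload": {
  "steps": [
    [0, 0, 0, 0, 0.5, 0, -1],
    [0, 0, 0, 0, 1, 0, -1],
    [0, 0, 0, 0, 1.5, 0, -1],
    [0, 0, 0, 0, 2, 0, -1],
    [0, 0, 0, 0, 2, 0, -1]
  ]
}}

```text
time: 12.27
ee_pos: [0.5597, 0.0611, 0.0178]
eef_rot: [0.784, 0.621, 0.0, 0.0]
ft_force: [0.4, -0.1, -0.7]
width: 0.0007
grip_force: 0.0
```

```bash
python3 st.py
```

```text
12.27 [0.5597 0.0611 0.0178] yaw 76.76 F [ 0.38 -0.08 -0.66] Ftool [0.01 0.39 0.66] T [-0.02 -0.06  0.01] w 0.0007 0.0
```

Emit:
{"api": "apply_moves", "payload": {
  "steps": [
    [0, 0, 0, 0, 0.4, 0, -1],
    [0, 0, 0, 0, 0.8, 0, -1],
    [0, 0, 0, 0, 1.2, 0, -1],
    [0, 0, 0, 0, 1.6, 0, -1],
    [0, 0, 0, 0, 1.6, 0, -1]
  ]
}}

```text
time: 12.68
ee_pos: [0.5612, 0.0607, 0.0178]
eef_rot: [0.784, 0.621, 0.0, 0.0]
ft_force: [-0.4, 0.1, 0.1]
width: 0.0
grip_force: 0.0
```

```bash
python3 st.py
```

```text
12.68 [0.5612 0.0607 0.0178] yaw 76.77 F [-0.43  0.08  0.1 ] Ftool [-0.02 -0.44 -0.1 ] T [-0.03 -0.06 -0.02] w 0.0 0.0
```

Emit:
{"api": "apply_moves", "payload": {
  "steps": [
    [0, 0, 0, 0, 0.4, 0, -1],
    [0, 0, 0, 0, 0.8, 0, -1],
    [0, 0, 0, 0, 1.2, 0, -1],
    [0, 0, 0, 0, 1.6, 0, -1],
    [0, 0, 0, 0, 1.6, 0, -1]
  ]
}}

```text
time: 13.1
ee_pos: [0.5628, 0.0603, 0.0178]
eef_rot: [0.784, 0.621, 0.0, 0.0]
ft_force: [-0.1, 0.2, 0.2]
width: 0.0005
grip_force: 0.0
```

```bash
python3 st.py
```

```text
13.1 [0.5628 0.0603 0.0178] yaw 76.76 F [-0.13  0.16  0.23] Ftool [ 0.12 -0.16 -0.23] T [-0.04 -0.11  0.  ] w 0.0005 0.0
```

Emit:
{"api": "apply_moves", "payload": {
  "steps": [
    [0, 0, 0, 0, 0.4, 0, -1],
    [0, 0, 0, 0, 0.8, 0, -1],
    [0, 0, 0, 0, 1.2, 0, -1],
    [0, 0, 0, 0, 1.6, 0, -1],
    [0, 0, 0, 0, 1.6, 0, -1]
  ]
}}

```text
time: 13.52
ee_pos: [0.5644, 0.0599, 0.0178]
eef_rot: [0.784, 0.621, 0.0, 0.0]
ft_force: [0.4, -0.3, 1.0]
width: 0.0003
grip_force: 0.0
```

```bash
python3 st.py
```

```text
13.52 [0.5644 0.0599 0.0178] yaw 76.76 F [ 0.41 -0.26  0.95] Ftool [-0.15  0.46 -0.95] T [ 0.02 -0.06 -0.01] w 0.0003 0.0
```

Emit:
{"api": "apply_moves", "payload": {
  "steps": [
    [0, 0, 0, 0, 0.4, 0, -1],
    [0, 0, 0, 0, 0.8, 0, -1],
    [0, 0, 0, 0, 1.2, 0, -1],
    [0, 0, 0, 0, 1.6, 0, -1],
    [0, 0, 0, 0, 1.6, 0, -1]
  ]
}}

```text
time: 13.93
ee_pos: [0.5659, 0.0596, 0.0178]
eef_rot: [0.784, 0.621, -0.0, 0.0]
ft_force: [0.3, 0.3, -0.4]
width: 0.0004
grip_force: 0.0
```

```bash
python3 st.py
```

```text
13.93 [0.5659 0.0596 0.0178] yaw 76.77 F [ 0.33  0.34 -0.4 ] Ftool [0.4  0.24 0.4 ] T [-0.02 -0.09  0.01] w 0.0004 0.0
```

Emit:
{"api": "apply_moves", "payload": {
  "steps": [
    [0, 0, 0, 0, 0.4, 0, -1],
    [0, 0, 0, 0, 0.8, 0, -1],
    [0, 0, 0, 0, 1.2, 0, -1],
    [0, 0, 0, 0, 1.6, 0, -1],
    [0, 0, 0, 0, 1.6, 0, -1]
  ]
}}

```text
time: 14.35
ee_pos: [0.5661, 0.0596, 0.0176]
eef_rot: [0.784, 0.621, -0.001, -0.001]
ft_force: [-7.9, 0.7, 4.6]
width: 0.0002
grip_force: 3.5
```

```bash
python3 st.py; python3 - <<'E'
from h import *
c=cam('side'); p=proj(c,[.565,.06,.03])[0].astype(int); save('s8',cv2.resize(c['pixels'][p[1]-60:p[1]+50,p[0]-65:p[0]+65],None,fx=4,fy=4))
E
```

```text
14.35 [0.5661 0.0596 0.0176] yaw 76.79 F [-7.92  0.69  4.59] Ftool [-1.14 -7.88 -4.57] T [0.11 1.46 0.06] w 0.0002 3.478197678923607
```

View pics/s8.png

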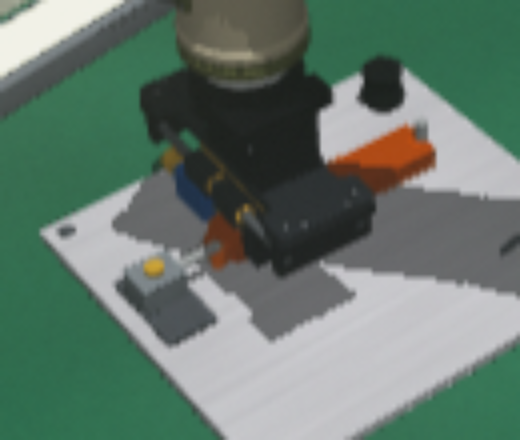

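Contact at 7.9 N. The crop shows the bar's notch end on the post at (420,132), with the roller at the nose at (205,250).

Emit:
{"api": "apply_moves", "payload": {
  "steps": [
    [0, 0, 0, 0, 0.3, 0, -1],
    [0, 0, 0, 0, 0.6, 0, -1],
    [0, 0, 0, 0, 0.6, 0, -1]
  ]
}}

```text
time: 14.65
ee_pos: [0.5661, 0.0596, 0.0175]
eef_rot: [0.784, 0.621, -0.002, -0.001]
ft_force: [-9.8, 0.7, 7.1]
width: 0.0003
grip_force: 4.8
```

```bash
python3 st.py
```

```text
14.65 [0.5661 0.0596 0.0175] yaw 76.81 F [-9.79  0.69  7.13] Ftool [-1.58 -9.72 -7.1 ] T [ 0.2   2.04 -0.03] w 0.0003 4.7727468609809875
```

Emit:
{"api": "apply_moves", "payload": {
  "steps": [
    [0, 0, 0, 0, 0.3, 0, -1],
    [0, 0, 0, 0, 0.4, 0, -1],
    [0, 0, 0, 0, 0.4, 0, -1],
    [0, 0, 0, 0, 0.4, 0, -1]
  ]
}}

```text
time: 14.98
ee_pos: [0.5662, 0.0596, 0.0175]
eef_rot: [0.784, 0.621, -0.002, -0.001]
ft_force: [-11.2, 0.6, 7.0]
width: 0.0004
grip_force: 5.7
```

```bash
python3 st.py
```

```text
14.98 [0.5662 0.0596 0.0175] yaw 76.81 F [-11.15   0.55   7.02] Ftool [ -2.02 -11.01  -6.97] T [0.3  2.36 0.05] w 0.0004 5.68720668554306
```

Pushing at 11 N, and the roller adds about 1 N. I'll hold this for 0.75 s.

Emit:
{"api": "apply_moves", "payload": {
  "steps": [
    [0, 0, 0, 0, 0.1, 0, -1],
    [0, 0, 0, 0, 0.1, 0, -1],
    [0, 0, 0, 0, 0.1, 0, -1],
    [0, 0, 0, 0, 0.1, 0, -1],
    [0, 0, 0, 0, 0.1, 0, -1],
    [0, 0, 0, 0, 0.1, 0, -1],
    [0, 0, 0, 0, 0.1, 0, -1],
    [0, 0, 0, 0, 0.1, 0, -1],
    [0, 0, 0, 0, 0.1, 0, -1]
  ]
}}

```text
time: 15.73
ee_pos: [0.5662, 0.0596, 0.0175]
eef_rot: [0.784, 0.621, -0.002, -0.001]
ft_force: [-11.2, 2.3, 8.3]
width: 0.0006
grip_force: 5.9
```

```bash
python3 st.py
```

```text
15.73 [0.5662 0.0596 0.0175] yaw 76.81 F [-11.24   2.31   8.32] Ftool [ -0.32 -11.5   -8.27] T [0.2  2.48 0.01] w 0.0006 5.927649736404419
```

Emit:
{"api": "apply_moves", "payload": {
  "steps": [
    [0, 0, 0, 0, -1, 0, -1],
    [0, 0, 0, 0, -3, 0, -1],
    [0, 0, 0, 0, -8, 0, -1],
    [0, 0, 0, 0, -15, 0, -1],
    [0, 0, 0, 0, -20, -5, -1],
    [0, 0, 0, 0, -20, -35, -1],
    [0, 0, 0, -20, -20, -75, -1],
    [0, 0, 0, -55, -20, -110, -1],
    [0, 0, 0, -85, -20, -140, -1],
    [0, 0, 0, -85, -20, -150, -1],
    [0, 0, 0, -85, -20, -150, -1]
  ]
}}

```text
time: 16.65
ee_pos: [0.531, -0.0222, 0.1725]
eef_rot: [0.785, 0.619, 0.002, 0.003]
ft_force: [1.2, 0.4, -0.2]
width: 0.0007
grip_force: 0.0
```

```bash
python3 st.py; python3 - <<'E'
from h import *
s=cam('side'); p=proj(s,[.57,.02,.03])[0].astype(int); a=cv2.resize(s['pixels'][p[1]-50:p[1]+50,p[0]-50:p[0]+50],(400,400))
c=cam('wrist'); save('w9',np.hstack([cv2.resize(c['pixels'],(400,250)).copy()[:250],a[75:325]]))
np.save('w9.npy',c['pixels'])
E
```

```text
16.65 [ 0.531  -0.0222  0.1725] yaw 76.51 F [ 1.23  0.43 -0.18] Ftool [0.71 1.1  0.19] T [-0.04 -0.1   0.01] w 0.0007 0.0
```

View pics/w9.png

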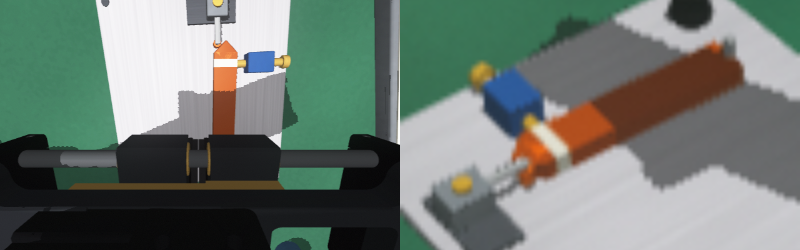

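The left half shows the bar against the brass tip at (238,63), with the roller on the near flank at (217,43). The right half shows the notch on the post at (727,48), the bar flat and the robot clear. I'm handing in.

```bash
python3 -c "
from bench import r
print(r.close_job())"
```

```text
the job is handed in; nothing more can be done
None
```

The bar is loaded and the job handed in at about 17 s: notch on the post, swung past the roller, pushed onto the stop at about 11 N plus roughly 1 N estimated from the roller for 0.75 s, then released, with the last pictures showing it flat against the stop and held by the roller.

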